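# Fit the return spring on a dosing lid's valve rod

## Robot

A 7-joint arm with a two-finger parallel gripper is mounted at the origin on the work surface. World frame = base frame: x ahead of the robot, y to its left, z up, the work surface at z = 0. Lengths are in m, angles in rad, forces in N, time in s.
With the tool pointing down it reaches from about 0.35 to 0.9 m from the base axis. Payload 19.9 kg.
Tool frame: the origin (TCP) lies at the very end of the fingers, on their centre line; the grasp point (between the pads) lies 19 mm behind it; z points along the fingers, y is the line along which they close (so a half turn about z gives the same grasp; the last joint's range is limited). The gripper opens to 94 mm and grips with 3 to 60 N. Pads are 16 mm wide; open, the fingers measure 119 mm over their backs; the gripper's body (75 mm by 177 mm) begins 78 mm behind the grasp point.
Start: joints at [-0.042, 0.417, -0.01, 1.614, 0.005, 1.111, -0.053], TCP at [0.625, 0, 0.205] pointing down, gripper open.
Joint ranges: [-2.81, 2.81], [-0.39, 2.02], [-1.27, 1.25], [0.06, 2.57], [-1.19, 4.33], [0.19, 2], [-2.82, 2.82]. Speed limits (rad/s): [1.89, 1.89, 2.39, 2.39, 3.01, 3.01, 3.01].

## Interface

Orientations are given as a unit quaternion [w, x, y, z].
In Python, from bench import robot, eyes gives the robot as it stands.
- The arm moves only by the tool servo_tool, never from a script. Its argument "rows" is a list of rows, each a list of 7 numbers: the turn, a rotation vector about the tool's x, y, z in rad, then the shift along the tool's x, y, z in cm, then the closure, from 0 (fully open) to 1 (shut). A call has exactly 8 rows; each row is the pose to reach, as a shift and turn from the pose commanded when the call began, along the tool's axes at that moment; what a row does not reach only later rows make up. A row lasts 1/12 s, in which the tool goes at most 41.7 mm and 7.16 degrees, less where a joint would pass 70% of its speed; a pose out of reach is approached as far as the arm can. A call with a gripper value outside its range is refused whole. The fingers move at their own pace and stop on an object; "newtons" is the grip in N (left out, the last holds). Time passes only in rows, so rows that repeat a pose let the fingers close, or fill a call up. It gives the time, the measured TCP pose, the force, the opening and the grip force at its end, in the units of the state.
- robot.state(): the state, without advancing time (a new reading comes with each control period).
- eyes.grab_frame(name): name is "scene" or "side" or "wrist"; returns the picture (400x640x3 uint8, blue, green, red); there is no depth.
- eyes.camera_model(name): a dict with "intrinsics" (3x3 intrinsics, pixels), "rvec" (rotation vector, rad) and "tvec" (3), from world to camera coordinates, as OpenCV has them; the wrist camera has in their place "T_tool_cam" (4x4, takes a point from camera to tool coordinates, whose origin is the TCP and whose axes are the flange's). Camera axes: x right, y down, z forward; pixel columns grow to the right and rows downward; lengths in m; the calibration is good to about 2 mm. A picture is of the moment at which its call begins: read the wrist's pose just before it. camera_model takes no time and is no camera call.
- robot.sign_off(): hands the job in; it is judged then, once.
The state is a dict: "time": time; "joint_positions": joint angles; "qd": joint speeds; "joint_efforts": joint torques, N m; "eef_pos": TCP position; "tool_rot": TCP orientation; "contact_force": force on the tool from outside, world axes, zero at the start; "torque": the same for the moment, N m; "finger_gap": finger opening in m; "grip_force": force on a finger pad.
Only numpy, scipy, OpenCV 4.12 (cv2) and the standard library are available. Lean on these libraries where they do the work, as an engineer would, in place of code of your own. Each camera call takes 0.05 s, during which the arm holds its last target. There are 200 camera calls.

## Task

Lift the steel coil spring by its green cap off the black peg of the blue parts block and thread it over the brass valve rod of the black dosing lid; when the coils snag on the rod's red side pin, twist the spring clockwise (seen from above) a little at a time until it screws down past the pin and its cap sits fully home on the rod's rounded end. Push only gently, so that the sprung rod is never forced down, then let go of the spring and leave everything else on the bench where it stands.

Things in the scene. Friction and masses are not known exactly. Their poses are not given: they have to be found in the camera images.
- spring: Return spring, 66 mm tall, about 90 g: stiff open coil of 4 mm steel wire (outside diameter 28 mm, inside 20 mm, pitch 14 mm, 3.25 turns) with an green cap fixed on top. Origin on the axis at the underside of the lowest wire, z up the axis. It starts hanging upright on the block's peg, the underside of its cap resting on the peg's round end.
- spring_cap (a point): Middle of the green cap, on the spring's axis, 56 mm above the spring's origin: the place to grip. Cap 32 x 32 mm outside, 20 mm tall, solid, sides parallel to the spring's x and y.
- spring_tail (a point): Lower end of the coil wire, on the spring's +x side, 12 mm from the axis. From here the wire climbs counter-clockwise seen from above (right-hand coil), so clockwise turning screws the spring down past a pin by 14 mm a turn.
- lid: Black dosing lid fixed to the bench, a disc 120 mm in diameter and 30 mm high; a spout along its +x reaches 97 mm from the centre, a grey thumb tab along -x 83 mm. Origin at the centre of its underside, z up. The brass rod stands upright on its centre.
- rod_tip (a point): Top of the brass valve rod: 18 mm diameter, upright, hemispherical end, 64 mm above the lid's top, 94 mm above the bench. The rod stands on a stiff buffer: from about 1 N it sinks 1 mm for each 6 N, and comes back up when relieved. It is delicate: keep the spring's pressure on it near 5 N and never above 15 N, sideways included.
- pin_level (a point): Point on the rod's axis 33.5 mm below its tip, level with the one red side pin: 5 mm thick, straight out to 15.5 mm from the axis, fixed to the rod. Its direction is not measured: anywhere within 2.0 rad either side of the lid's +x (spout). No coil passes it straight down; the spring must be screwed past, by a tenth to just over one turn clockwise.
- home (a point): Point on the rod's axis 46 mm below its tip, where the spring's origin arrives when home: the flat underside of the cap then rests on the rod's round end and the pin lies between first and second coil. Once past the pin the spring turns freely for about a further third of a turn; twisted beyond that, it wedges against the pin.
- block: Blue parts block fixed to the bench, 110 x 90 x 30 mm, origin at the centre of its underside, with an upright black peg (18 mm diameter, round end, 64 mm above the block's top) at its centre and two short 12 mm brass studs near its +x edge.
- screwdriver: Screwdriver lying on the bench, leave alone.
- gasket: Black rubber ring, 60 mm across, lying on the bench, leave alone.
- cup: Clear mixing cup, 84 mm across and 100 mm high, leave alone.
- jar: Jar with blue cap, 70 mm across and 90 mm high, leave alone.
- can_a: Paint can with blue label, 100 mm across and 125 mm high, leave alone.
- can_b: Paint can with white label, 100 mm across and 125 mm high, leave alone.
- spatula: Mixing spatula lying on the bench, leave alone.
There are look-alikes about, which are no part of the job. What is shaped like the lid but orange is not meant.

How it is judged:
On the way, in this order (a step that is already met when the one before it is completed fails the run):
1. the spring is lifted clear of the block's peg (z of spring in the frame of block above 0.105 m), for 0.1 s.
2. the spring is threaded over the rod end, its lowest coil at least 12 mm below the rod tip (z of spring in the frame of rod_tip below -0.012 m and horizontal distance between spring and rod_tip below 0.005 m), for 0.1 s.
At the end, for the whole second after the job is handed in: The spring stands over the rod with its cap home on the rod's round end (spring's origin at least 43.5 mm below the rod tip, the full value being 46 mm; axis within 5 mm of the rod's and within 0.1 rad of upright), screwed past the side pin, at rest and released (z of spring in the frame of rod_tip below -0.0435 m and horizontal distance between spring and rod_tip below 0.005 m and angle between spring's own z axis and vertical below 0.1 rad and linear speed of spring below 0.02 m/s and contact force between the fingers and spring below 0.05 N); the robot touches nothing.
It fails at once if the spring is pressed against the rod or its pin with more than 15 N (contact force between spring and rod above 15 N).
It fails at once if the gripper or arm presses on the lid or its rod with more than 10 N (contact force between any of the fingers, the arm and lid above 10 N).
It fails at once if another thing on the bench is moved by more than 20 mm or tipped (distance of any of screwdriver, gasket, cup, jar, can_a, can_b, spatula from where it was at the start of the episode above 0.02 m or angle between any of cup, jar, can_a, can_b's own z axis and vertical above 0.3 rad).
It also fails if it takes over 72 s, if anything falls off the work surface, if the arm or the gripper's body presses on something with over 40 N, if the wrist force passes 120 N, or if a joint passes its speed limit or range.

## Working session

There is one attempt and no reset: what is moved stays moved. The work goes in short steps, Python scripts to look and compute and a tool call to move; the robot and the scene stay as the last step left them, time stands still between calls to the robot, and variables do not carry over. Pictures are saved under pics/ and viewed, at most 10 in all, crops included, and the job is handed in when it is done.

Besides the shell and the picture viewer there is one more tool, called by a JSON object that holds its "api" and its "payload". servo_tool: Moves the arm, as the interface text tells. Its arguments: {"type":"object","properties":{"rows":{"type":"array","items":{"type":"array","items":{"type":"number"}}},"newtons":{"type":"number"}},"required":["rows"]}

```bash
mkdir -p pics; cat > h.py <<'E'
import numpy as np, cv2
from bench import robot, eyes
def cam(n):
    m=eyes.camera_model(n);K=np.array(m["intrinsics"],float)
    if n=="wrist":
        from scipy.spatial.transform import Rotation as R
        s=robot.state();q=s["tool_rot"];T=np.eye(4);T[:3,:3]=R.from_quat([q[1],q[2],q[3],q[0]]).as_matrix();T[:3,3]=s["eef_pos"]
        W=T@np.array(m["T_tool_cam"]);return K,W[:3,:3],W[:3,3]
    R_=cv2.Rodrigues(np.array(m["rvec"],float))[0];return K,R_.T,-R_.T@np.array(m["tvec"],float).ravel()
def ray(c,u,v):
    K,Rm,o=c;d=Rm@np.linalg.solve(K,[u,v,1.]);return o,d/np.linalg.norm(d)
def plane(c,u,v,z):
    o,d=ray(c,u,v);return o+d*(z-o[2])/d[2]
def proj(c,p):
    K,Rm,o=c;q=K@(Rm.T@(np.array(p,float)-o));return q[:2]/q[2]
def two(c1,p1,c2,p2):
    o,d=ray(c1,*p1);o2,d2=ray(c2,*p2)
    t=np.linalg.lstsq(np.c_[d,-d2],o2-o,rcond=None)[0];a=o+d*t[0];b=o2+d2*t[1]
    return (a+b)/2,np.linalg.norm(a-b)
E
python3 - <<'E'
from h import *
s=robot.state();print(s)
for n in("scene","side"):
    cv2.imwrite(f"pics/{n}0.png",eyes.grab_frame(n));print(n,cam(n))
E
```

```text
{'time': 0.0, 'joint_positions': array([-0.04146425,  0.41801874, -0.01032529,  1.61419603,  0.00468578,
        1.11071727, -0.05298999]), 'qd': array([ 0.00045855,  0.00036413,  0.00099735, -0.00035385,  0.00082117,
        0.001316  ,  0.00039523]), 'joint_efforts': array([ 3.52895018e-03, -8.51262331e+01,  6.40313700e-01, -4.25991547e+01,
       -4.87577857e-02,  1.87510403e-02,  1.73272206e-04]), 'eef_pos': array([ 6.24597635e-01, -1.87574904e-05,  2.04788072e-01]), 'tool_rot': array([-4.38126075e-04,  7.07107812e-01,  7.07105444e-01, -4.90418751e-04]), 'contact_force': array([ 0.2850134 ,  0.09084441, -0.16910696]), 'torque': array([ 0.00836146, -0.0542025 ,  0.03816713]), 'grip_force': 0.0, 'finger_gap': 0.09411384975683741}
scene (array([[457.11333774,   0.        , 318.64177838],
       [  0.        , 457.11333774, 189.55774059],
       [  0.        ,   0.        ,   1.        ]]), array([[ 0.74211595,  0.52005747, -0.42285239],
       [ 0.67026541, -0.57309917,  0.47148873],
       [ 0.00286488, -0.63332264, -0.77388257]]), array([ 1.18121237, -0.7252722 ,  1.21330769]))
side (array([[364.82501402,   0.        , 316.69974683],
       [  0.        , 364.82501402, 196.79658064],
       [  0.        ,   0.        ,   1.        ]]), array([[-0.90939627, -0.30215919,  0.28582906],
       [-0.41591287,  0.65423591, -0.63165803],
       [ 0.00386165, -0.69330744, -0.72063159]]), array([0.25855838, 0.64558617, 0.83525862]))
```

View pics/scene0.png

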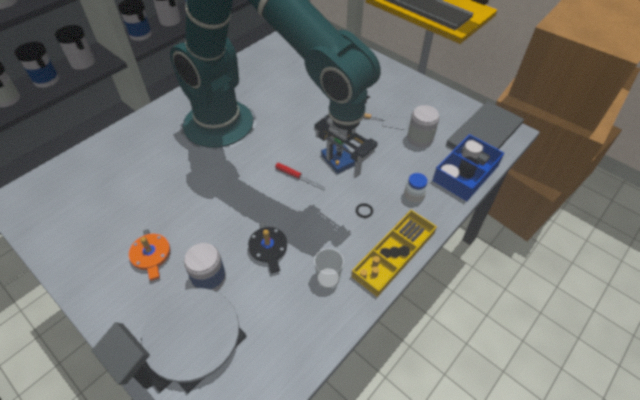

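View pics/side0.png

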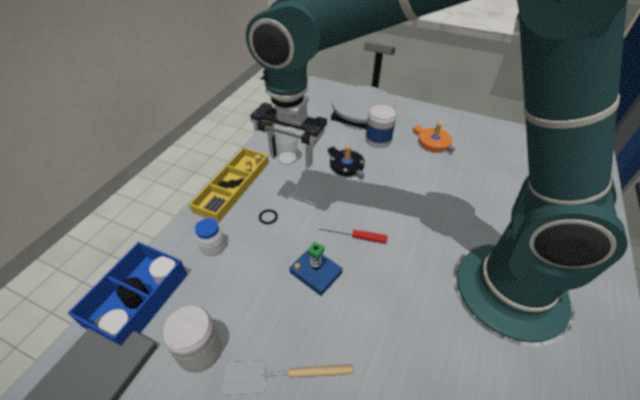

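The scene view shows the blue block at (338,158), under the gripper, the black lid at (267,243) and an orange look-alike lid at (150,250). The side view shows the green cap at (316,250), the black lid at (347,160) and the orange lid at (435,137).

Things that could be mistaken for the targets:
- **Lid:** black at scene (267,243), or orange at (150,250). I choose the black one.
- **Block:** the small block with the green cap at side (316,270), or the blue box at (125,290). I choose the small block.

```bash
python3 - <<'E'
from h import *
S,D=cam("scene"),cam("side")
a=cv2.imread("pics/scene0.png");b=cv2.imread("pics/side0.png")
h=cv2.cvtColor(b,cv2.COLOR_BGR2HSV)
m=cv2.inRange(h,(45,80,40),(80,255,255));m[:220]=0;m[:,:280]=0;m[290:]=0;m[:,350:]=0
ys,xs=np.nonzero(m);print("cap px",xs.mean(),ys.mean(),xs.min(),xs.max(),ys.min(),ys.max())
print("cap centre",plane(D,xs.mean(),ys.mean(),0.094))
m=cv2.inRange(h,(100,120,40),(125,255,255));m[:230]=0;m[:,:280]=0;m[300:]=0;m[:,350:]=0
c=max(cv2.findContours(m,0,2)[0],key=cv2.contourArea)
ap=cv2.approxPolyDP(cv2.convexHull(c),3,True)[:,0];print([(tuple(p),plane(D,*p,0.03).round(3)) for p in ap])
print("rough lid",plane(S,267,243,.03),plane(D,347,161,.03))
f=lambda im,x,y,w,hh,k:cv2.resize(im[y:y+hh,x:x+w],None,fx=k,fy=k,interpolation=cv2.INTER_CUBIC)
o=np.hstack([f(a,237,215,65,65,6),f(b,322,138,50,50,7.8)[:390,:390]])
o=np.vstack([o,np.zeros((200,780,3),np.uint8)]);t=f(b,285,235,60,60,3.3);o[390:390+198,:198]=t
cv2.imwrite("pics/c1.png",o)
E
```

```text
cap px 315.42774566473986 250.19653179190752 307 323 242 259
cap centre [0.47925412 0.16370952 0.094     ]
[((np.int32(306), np.int32(252)), array([0.519, 0.138, 0.03 ])), ((np.int32(322), np.int32(255)), array([0.476, 0.129, 0.03 ])), ((np.int32(340), np.int32(268)), array([0.417, 0.146, 0.03 ])), ((np.int32(321), np.int32(293)), array([0.433, 0.232, 0.03 ])), ((np.int32(291), np.int32(271)), array([0.528, 0.207, 0.03 ]))]
rough lid [ 0.559195   -0.26664669  0.03      ] [ 0.55477913 -0.25610252  0.03      ]
```

View pics/c1.png

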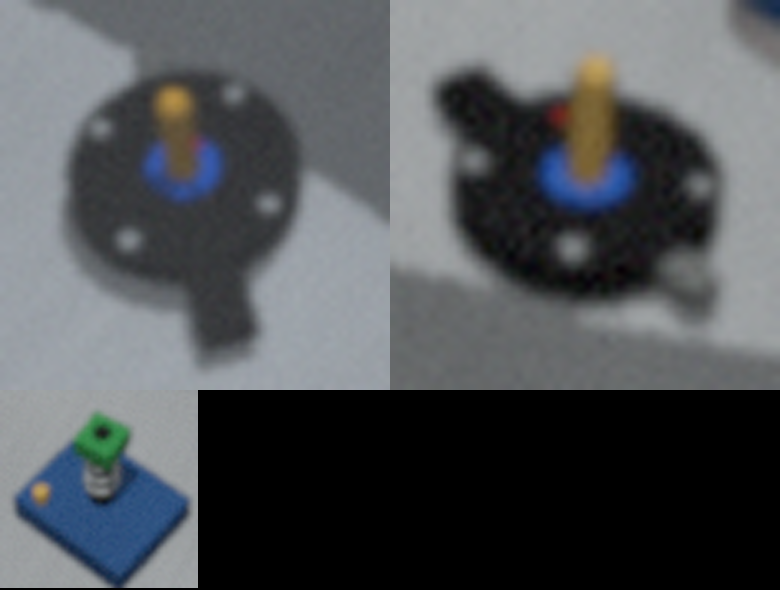

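The crop confirms the black lid: the brass rod has a red pin to its right in scene and to its left in side. The green cap is on the block's peg, and its faces are roughly parallel to the block's sides.

```bash
python3 - <<'E'
from h import *
S,D=cam("scene"),cam("side")
a=cv2.imread("pics/scene0.png");b=cv2.imread("pics/side0.png")
print(np.array(eyes.camera_model("wrist")["T_tool_cam"]).round(3),eyes.camera_model("wrist")["intrinsics"])
print("cap",plane(D,315.4,250.2,0.106))
def cen(im,x,y,w,hh,fn):
    c=im[y:y+hh,x:x+w];hsv=cv2.cvtColor(c,cv2.COLOR_BGR2HSV);m=fn(hsv);ys,xs=np.nonzero(m)
    return xs.mean()+x,ys.mean()+y,len(xs),ys.min()+y,xs[ys<ys.min()+2].mean()+x
br=lambda h:cv2.inRange(h,(10,90,60),(28,255,255))
red=lambda h:cv2.inRange(h,(165,90,40),(180,255,255))|cv2.inRange(h,(0,90,40),(6,255,255))
for n,im,r in(("S",a,(237,215,65,65)),("D",b,(340,138,30,50))):
    print(n,"brass",cen(im,*r,br));print(n,"red",cen(im,*r,red))
# rod tip from crop: scene (237+174/6,215+100/6), side (322+597/7.8,138+70/7.8) ~4mm below tip
print("tip",two(S,(237+174/6-.4,215+102/6-.4),D,(322+(597-390)/7.8-.4,138+72/7.8-.4)))
print("pin",two(S,(237+196/6-.4,215+143/6-.4),D,(322+(558-390)/7.8-.4,138+116/7.8-.4)))
print("spout",plane(S,237+228/6,215+345/6,.02),plane(D,322+(465-390)/7.8,138+90/7.8,.02), "tab",plane(D,322+(695-390)/7.8,138+290/7.8,.02))
E
```

```text
[[-0.    -0.967 -0.256  0.075]
 [ 1.     0.    -0.002 -0.   ]
 [ 0.002 -0.256  0.967 -0.179]
 [ 0.     0.     0.     1.   ]] [[289.86192976   0.         319.72123902]
 [  0.         289.86192976 197.36409341]
 [  0.           0.           1.        ]]
cap [0.47573833 0.17154801 0.106     ]
S brass (np.float64(265.87931034482756), np.float64(234.22413793103448), 58, np.int64(229), np.float64(265.3333333333333))<stdin>:8: RuntimeWarning: Mean of empty slice.
  ret = ret.dtype.type(ret / rcount)
Traceback (most recent call last):
ValueError: zero-size array to reduction operation minimum which has no identity
```

{"api": "servo_tool", "payload": {"rows": [[0,0,0,4,-4,-3,0],[0,0,0,8,-8,-6,0],[0,0,0,11,-12,-8,0],[0,0,0,13,-15,-10,0],[0,0,0,15,-20,-10,0],[0,0,0,15,-22,-10,0],[0,0,0,15,-22,-10,0],[0,0,0,15,-22,-10,0]]}}

```text
time: 0.77
eef_pos: [0.4005, 0.1529, 0.3071]
tool_rot: [0.0, 0.705, 0.709, 0.001]
contact_force: [0.7, 0.3, 0.6]
finger_gap: 0.0936
grip_force: 0.0
```

```bash
python3 - <<'E'
from h import *
S,D,W=cam("scene"),cam("side"),cam("wrist")
w=eyes.grab_frame("wrist");cv2.imwrite("pics/w1.png",w)
h=cv2.cvtColor(w,cv2.COLOR_BGR2HSV);m=cv2.inRange(h,(45,80,40),(80,255,255))
c=max(cv2.findContours(m,0,2)[0],key=cv2.contourArea);r=cv2.minAreaRect(c);print(r,proj(W,(.4755,.17,.114)))
bx=cv2.boxPoints(r);P=np.array([plane(W,*p,.114) for p in bx]);print(P.round(4),P.mean(0),[np.degrees(np.arctan2(*(P[i+1]-P[i])[[1,0]])) for i in range(3)])
print("tip",two(S,(237+174/6-.4,215+102/6-.4),D,(322+(597-390)/7.8-.4,138+72/7.8-.4)))
print("pin",two(S,(237+196/6-.4,215+143/6-.4),D,(322+(558-390)/7.8-.4,138+116/7.8-.4)))
print("spout",plane(S,237+228/6,215+345/6,.02),plane(D,322+(465-390)/7.8,138+90/7.8,.02), "tab",plane(D,322+(695-390)/7.8,138+290/7.8,.02))
E
```

```text
((376.6440124511719, 169.2080078125), (25.67006492614746, 25.043964385986328), 10.304845809936523) [378.30041351 167.60172973]
[[0.4548 0.1546 0.114 ]
 [0.4592 0.1866 0.114 ]
 [0.4918 0.181  0.114 ]
 [0.4882 0.1487 0.114 ]] [0.47348735 0.16771551 0.114     ] [np.float64(82.22698123669356), np.float64(-9.893128911775854), np.float64(-96.4801331145248)]
tip (array([ 0.55672288, -0.26295958,  0.08513218]), np.float64(0.0009210731064504072))
pin (array([ 0.57002627, -0.26108145,  0.05883835]), np.float64(0.004824928974523398))
spout [ 0.64521883 -0.31790347  0.02      ] [ 0.63058297 -0.30248999  0.02      ] tab [ 0.49032175 -0.22005109  0.02      ]
```

View pics/w1.png

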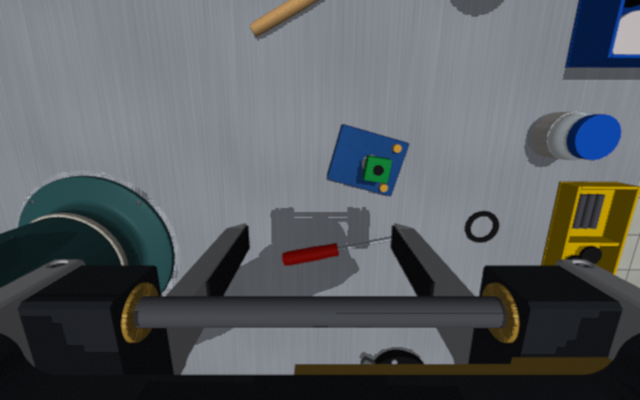

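Wrist view: the cap is at (377,169), at about (0.4735, 0.168), and its size comes out at 33 mm as it should. Its yaw is about -8.6°. I'll grip it with the tool pre-turned counter-clockwise, so there is room left to twist clockwise.

{"api": "servo_tool", "payload": {"rows": [[0,0,-0.12,0.5,1.5,2,0],[0,0,-0.24,1,3,4,0],[0,0,-0.36,1.48,4.5,6,0],[0,0,-0.48,1.48,6,8,0],[0,0,-0.6,1.48,7.3,9,0],[0,0,-0.72,1.48,7.3,9.7,0],[0,0,-0.84,1.48,7.3,9.7,0],[0,0,-0.96,1.48,7.3,9.7,0]]}}

```text
time: 1.48
eef_pos: [0.4783, 0.164, 0.207]
tool_rot: [-0.001, 0.298, 0.954, -0.001]
contact_force: [-0.6, -0.2, -0.7]
finger_gap: 0.094
grip_force: 0.0
```

{"api": "servo_tool", "payload": {"rows": [[0,0,-0.12,0,0,0,0],[0,0,-0.24,0,0,0,0],[0,0,-0.36,0,0,0,0],[0,0,-0.455,0,0,0,0],[0,0,-0.455,0,0,0,0],[0,0,-0.455,0,0,0,0],[0,0,-0.455,0,0,0,0],[0,0,-0.455,0,0,0,0]]}}

```text
time: 2.15
eef_pos: [0.4781, 0.1647, 0.2083]
tool_rot: [-0.0, 0.079, 0.997, -0.0]
contact_force: [0.2, 0.5, -0.8]
finger_gap: 0.094
grip_force: 0.0
```

```bash
cat > capm.py <<'E'
from h import *
import sys
zt=float(sys.argv[1]) if len(sys.argv)>1 else .114
s=robot.state();W=cam("wrist");w=eyes.grab_frame("wrist");cv2.imwrite("pics/wcap.png",w)
h=cv2.cvtColor(w,cv2.COLOR_BGR2HSV);m=cv2.inRange(h,(45,80,70),(80,255,255))
c=max(cv2.findContours(m,0,2)[0],key=cv2.contourArea);r=cv2.minAreaRect(c);P=np.array([plane(W,*p,zt) for p in cv2.boxPoints(r)])
mm=cv2.moments(c);print(r,plane(W,mm['m10']/mm['m00'],mm['m01']/mm['m00'],zt).round(4))
print(P.round(4),P.mean(0).round(4),[np.degrees(np.arctan2(*(P[i+1]-P[i])[[1,0]])).round(1) for i in range(3)])
print(s["joint_positions"].round(3),s["eef_pos"].round(4),W[1].round(3).tolist());
from scipy.spatial.transform import Rotation as R
q=s["tool_rot"];print(R.from_quat([q[1],q[2],q[3],q[0]]).as_matrix().round(4))
E
python3 capm.py .114; python3 - <<'E'
import sys;sys.path.insert(0,'.')
from h import *
S=cam("scene");print("can",plane(S,203,254,.125),"cup",plane(S,328,262,.1))
E
```

```text
((320.5, 197.0), (30.0, 31.0), 90.0) [0.4748 0.1669 0.114 ]
[[0.458  0.1544 0.114 ]
 [0.4627 0.1838 0.114 ]
 [0.4926 0.1794 0.114 ]
 [0.4878 0.1492 0.114 ]] [0.4753 0.1667 0.114 ] [np.float64(80.9), np.float64(-8.3), np.float64(-99.1)]
[-0.168  0.211 -0.256  1.896  0.062  1.043  0.963] [0.4781 0.1647 0.2083] [[0.158, 0.955, 0.25], [0.987, -0.153, -0.041], [-0.001, 0.254, -0.967]]
[[-9.875e-01  1.578e-01 -3.000e-04]
 [ 1.578e-01  9.875e-01 -2.000e-04]
 [ 3.000e-04 -2.000e-04 -1.000e+00]]
can [ 0.50436206 -0.44669877  0.125     ] cup [ 0.76700744 -0.22300877  0.1       ]
```

View pics/wcap.png

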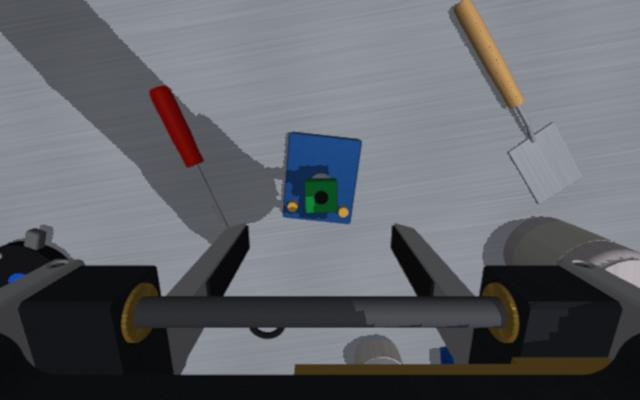

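The cap is at (321,197), centre (0.4750, 0.1667), yaw 81°, which matches the tool. The can at (0.50, -0.45) and the cup at (0.77, -0.22) are well away from the rod. Now I descend and grip.

{"api": "servo_tool", "payload": {"rows": [[0,0,0,0.2,0.1,3,0],[0,0,0,0.36,0.15,6,0],[0,0,0,0.36,0.15,9,0],[0,0,0,0.36,0.15,11,0],[0,0,0,0.36,0.15,12.3,0],[0,0,0,0.36,0.15,12.3,0.2],[0,0,0,0.36,0.15,12.3,0.4],[0,0,0,0.36,0.15,12.3,0.5]], "newtons": 20}}

```text
time: 2.87
eef_pos: [0.4752, 0.1671, 0.0864]
tool_rot: [0.0, 0.078, 0.997, 0.0]
contact_force: [-0.9, -0.3, 0.2]
finger_gap: 0.0777
grip_force: 0.0
```

{"api": "servo_tool", "payload": {"rows": [[0,0,0,0,0,0,0.6],[0,0,0,0,0,0,0.7],[0,0,0,0,0,0,0.8],[0,0,0,0,0,0,0.8],[0,0,0,0,0,0,0.8],[0,0,0,0,0,0,0.8],[0,0,0,0,0,0,0.8],[0,0,0,0,0,0,0.8]], "newtons": 20}}

```text
time: 3.53
eef_pos: [0.4747, 0.1668, 0.0855]
tool_rot: [-0.0, 0.078, 0.997, -0.0]
contact_force: [-0.6, 0.1, 0.9]
finger_gap: 0.0318
grip_force: 20.0
```

{"api": "servo_tool", "payload": {"rows": [[0,0,0,0,0,-0.5,0.8],[0,0,0,0,0,-2.5,0.8],[0,0,0,0,0,-5,0.8],[0,0,0,0,0,-7.5,0.8],[0,0,0,0,0,-10,0.8],[0,0,0,0,0,-12,0.8],[0,0,0,0,0,-12,0.8],[0,0,0,0,0,-12,0.8]], "newtons": 30}}

```text
time: 4.2
eef_pos: [0.475, 0.167, 0.2063]
tool_rot: [0.001, 0.078, 0.997, 0.0]
contact_force: [-0.2, -1.5, -1.4]
finger_gap: 0.0318
grip_force: 30.0
```

```bash
python3 - <<'E'
from h import *
p=robot.state()["eef_pos"];print(p)
q=p-[0,0,.037]
o=[]
for n in("side","scene"):
    im=eyes.grab_frame(n);C=cam(n);u=proj(C,q+[0,0,.025]).round().astype(int);print(n,u,proj(C,q))
    x,y=u-22;o.append(cv2.resize(im[y:y+44,x:x+44],(396,396),interpolation=cv2.INTER_CUBIC))
cv2.imwrite("pics/c2.png",np.hstack(o))
E
```

```text
[0.47499612 0.16697475 0.20630859]
side [317 226] [316.55336562 232.75002219]
scene [340 119] [339.87965426 124.4793315 ]
```

View pics/c2.png

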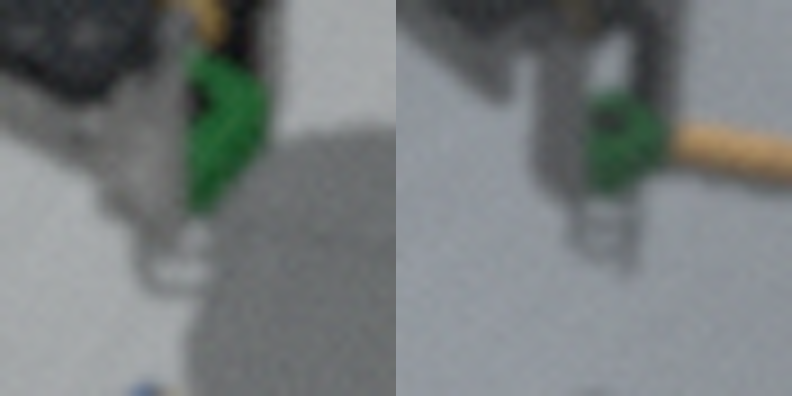

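{"api": "servo_tool", "payload": {"rows": [[0,0,0,-1.5,-3,-1,0.8],[0,0,0,-3.2,-6,-2,0.8],[0,0,0,-5,-9.2,-2,0.8],[0,0,0,-6.7,-12.4,-2,0.8],[0,0,0,-8.4,-15.6,-2,0.8],[0,0,0,-10.1,-18.8,-2,0.8],[0,0,0,-11.8,-22,-2,0.8],[0,0,0,-13.5,-25.2,-2,0.8]]}}

```text
time: 4.97
eef_pos: [0.5687, -0.1048, 0.2241]
tool_rot: [-0.001, 0.078, 0.997, -0.0]
contact_force: [1.3, 0.1, -1.2]
finger_gap: 0.0321
grip_force: 30.0
```

{"api": "servo_tool", "payload": {"rows": [[0,0,0,-1.7,-3.2,0,0.8],[0,0,0,-3.4,-6.4,0,0.8],[0,0,0,-5.1,-9.6,0,0.8],[0,0,0,-6.8,-12.8,0,0.8],[0,0,0,-8.2,-15,0,0.8],[0,0,0,-8.8,-16,0,0.8],[0,0,0,-8.8,-16,0,0.8],[0,0,0,-8.8,-16,0,0.8]]}}

```text
time: 5.63
eef_pos: [0.6306, -0.2742, 0.224]
tool_rot: [-0.001, 0.078, 0.997, 0.0]
contact_force: [0.2, 0.6, -1.5]
finger_gap: 0.0317
grip_force: 30.0
```

```bash
cat > rod.py <<'E'
from h import *
import sys
s=robot.state();W=cam("wrist");w=eyes.grab_frame("wrist")
print(s["joint_positions"].round(3),s["eef_pos"].round(4),s["contact_force"].round(1))
u=proj(W,(.557,-.263,.07)).round().astype(int);print(u,proj(W,(.557,-.263,.094)))
x,y=np.clip(u-60,0,None);c=w[y:y+120,x:x+120];h=cv2.cvtColor(c,cv2.COLOR_BGR2HSV)
for n,m in(("brass",cv2.inRange(h,(10,90,60),(28,255,255))),("red",cv2.inRange(h,(165,90,40),(180,255,255))|cv2.inRange(h,(0,120,40),(6,255,255)))):
    cs=cv2.findContours(m,0,2)[0]
    for k in sorted(cs,key=cv2.contourArea)[-2:]:
        print(n,cv2.contourArea(k),cv2.minAreaRect(k),(x,y))
cv2.imwrite("pics/"+sys.argv[1],cv2.resize(c,(600,600),interpolation=cv2.INTER_CUBIC))
E
python3 rod.py r1.png
```

```text
[ 0.377  0.519 -0.016  1.416  0.008  1.209  1.774] [ 0.6306 -0.2742  0.224 ] [ 0.2  0.6 -1.5]
[319 122] [318.45251019 121.60422526]
brass 173.5 ((57.5, 59.5), (15.0, 15.0), 90.0) (np.int64(259), np.int64(62))
red 6.5 ((61.10000228881836, 69.30000305175781), (3.7947328090667725, 3.1622774600982666), 71.56504821777344) (np.int64(259), np.int64(62))
```

View pics/r1.png

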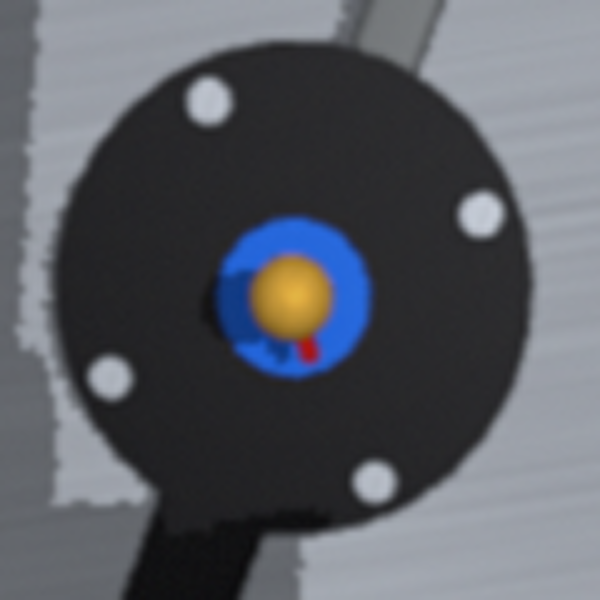

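Looking straight down on the black lid: the rod is at wrist pixel (317,121), the red pin's end at (320.4,132), the spout toward the lower left and the tab toward the upper right.

```bash
python3 - <<'E'
from h import *
W=cam("wrist")
r=plane(W,317.0,121.0,.088);g=plane(W,317.3,121.0,.031);p=plane(W,320.6,132.3,.0605)
print(r,g,p,np.degrees(np.arctan2(*(p-r)[[1,0]])),np.hypot(*(p-r)[:2]))
d=(r+g)/2-W[2]*0;from math import *
e=robot.state()["eef_pos"]
from scipy.spatial.transform import Rotation as R
q=robot.state()["tool_rot"];T=R.from_quat([q[1],q[2],q[3],q[0]]).as_matrix();print(T.round(3));print("to rod in tool cm",T.T@(r-e)*100)
E
```

```text
[ 0.55638635 -0.26367189  0.088     ] [ 0.55624327 -0.26376396  0.031     ] [ 0.56939479 -0.26176527  0.0605    ] 8.338327121395704 0.013147422482188687
[[-0.988  0.154 -0.001]
 [ 0.154  0.988  0.001]
 [ 0.002  0.001 -1.   ]]
to rod in tool cm [ 7.48168046 -0.20354514 13.66039053]
```

```bash
python3 capm.py 0.253; python3 - <<'E'
import sys;sys.path.insert(0,'.')
from h import *
W=cam("wrist");e=robot.state()["eef_pos"];print(proj(W,e),proj(W,e+[0,0,.029]))
w=cv2.imread("pics/wcap.png");cv2.imwrite("pics/r2.png",cv2.resize(w[200:400,170:470],(750,500),interpolation=cv2.INTER_CUBIC))
E
```

```text
((320.0, 256.5), (49.0, 54.0), 90.0) [ 0.6304 -0.2724  0.253 ]
[[ 0.6136 -0.2848  0.253 ]
 [ 0.6182 -0.2553  0.253 ]
 [ 0.6483 -0.2592  0.253 ]
 [ 0.6434 -0.2902  0.253 ]] [ 0.6309 -0.2724  0.253 ] [np.float64(81.1), np.float64(-7.5), np.float64(-98.9)]
[ 0.376  0.518 -0.017  1.416  0.008  1.209  1.774] [ 0.6308 -0.2733  0.2245] [[0.154, 0.956, 0.25], [0.988, -0.15, -0.038], [0.001, 0.253, -0.968]]
[[-9.880e-01  1.542e-01 -1.300e-03]
 [ 1.542e-01  9.880e-01  1.100e-03]
 [ 1.500e-03  9.000e-04 -1.000e+00]]
[318.43748675 237.74142642] [318.2410701  257.65177395]
```

View pics/r2.png

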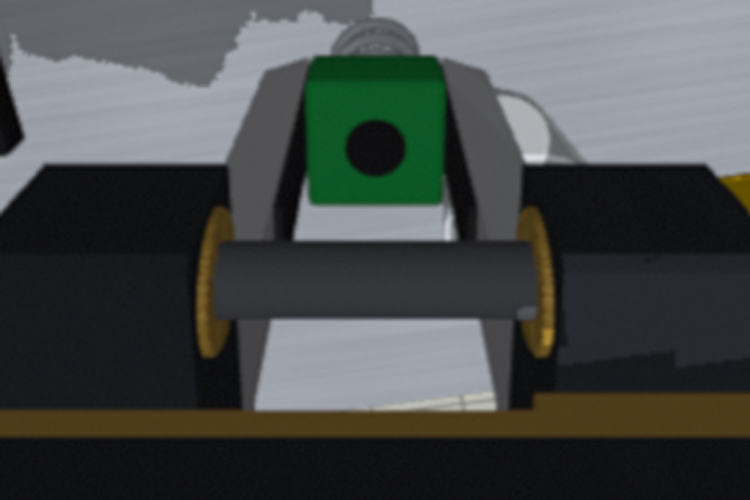

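The cap is held square with its hole at wrist (319.9,258.9), within 1 mm of the tool axis. Now I move over the rod and ease down.

{"api": "servo_tool", "payload": {"rows": [[0,0,0,2,-0.05,1,0.8],[0,0,0,4,-0.1,2,0.8],[0,0,0,6,-0.2,3,0.8],[0,0,0,7.5,-0.25,4,0.8],[0,0,0,7.5,-0.25,5,0.8],[0,0,0,7.5,-0.25,6,0.8],[0,0,0,7.5,-0.25,6.5,0.8],[0,0,0,7.5,-0.25,6.5,0.8]]}}

```text
time: 6.4
eef_pos: [0.5568, -0.2648, 0.1592]
tool_rot: [-0.001, 0.077, 0.997, 0.0]
contact_force: [-0.1, -0.1, -1.0]
finger_gap: 0.0315
grip_force: 30.0
```

{"api": "servo_tool", "payload": {"rows": [[0,0,0,0,0,0.5,0.8],[0,0,0,0,0,1,0.8],[0,0,0,0,0,1.5,0.8],[0,0,0,0,0,2,0.8],[0,0,0,0,0,2.5,0.8],[0,0,0,0,0,2.7,0.8],[0,0,0,0,0,2.7,0.8],[0,0,0,0,0,2.7,0.8]]}}

```text
time: 7.07
eef_pos: [0.5566, -0.2657, 0.1334]
tool_rot: [-0.0, 0.078, 0.997, -0.0]
contact_force: [1.4, 0.4, -0.2]
finger_gap: 0.0316
grip_force: 30.0
```

```bash
python3 - <<'E'
from h import *
S=robot.state();e=S["eef_pos"];print(e.round(4),S["contact_force"].round(2))
o=[]
for n in("scene","side"):
    im=eyes.grab_frame(n);C=cam(n);u=proj(C,(.5564,-.264,.08)).round().astype(int);print(n,u)
    x,y=u-20;o.append(cv2.resize(im[y:y+40,x:x+40],(400,400),interpolation=cv2.INTER_CUBIC))
cv2.imwrite("pics/c3.png",np.hstack(o))
E
```

```text
[ 0.5566 -0.2657  0.1334] [ 1.36  0.38 -0.18]
scene [266 233]
side [348 148]
```

View pics/c3.png

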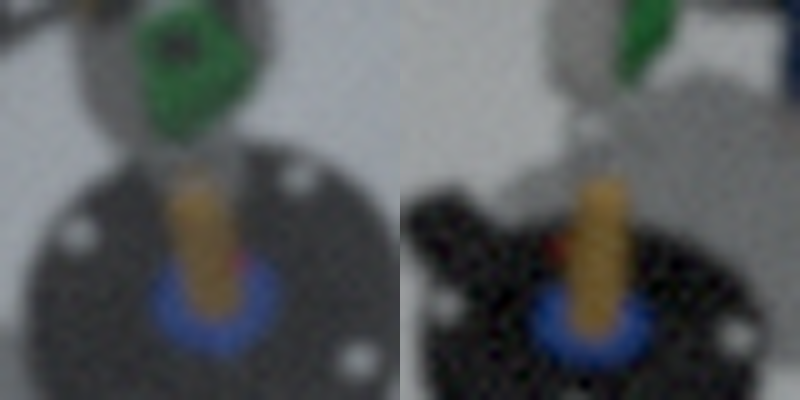

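Both views show the coil right above the brass rod: scene coil (195,165) over tip (190,190), side coil (590,140) over tip (603,185). I'll nudge it 1 mm and ease on.

{"api": "servo_tool", "payload": {"rows": [[0,0,0,0,0.05,0.2,0.8],[0,0,0,0,0.1,0.4,0.8],[0,0,0,0,0.1,0.6,0.8],[0,0,0,0,0.1,0.7,0.8],[0,0,0,0,0.1,0.8,0.8],[0,0,0,0,0.1,0.9,0.8],[0,0,0,0,0.1,0.9,0.8],[0,0,0,0,0.1,0.9,0.8]]}}

```text
time: 7.83
eef_pos: [0.5567, -0.2646, 0.1244]
tool_rot: [-0.0, 0.078, 0.997, -0.0]
contact_force: [-0.2, 0.5, -1.3]
finger_gap: 0.0317
grip_force: 30.0
```

```bash
python3 - <<'E'
from h import *
s=robot.state();print(s["contact_force"],s["torque"],s["eef_pos"])
eyes.grab_frame("side");s=robot.state();print(s["contact_force"],s["torque"],s["eef_pos"])
E
```

```text
[-0.22548772  0.4794164  -1.25760067] [ 0.11547346 -0.05702546 -0.03988872] [ 0.55670616 -0.26463041  0.12442656]
[-0.21204236 -0.18196344 -0.5487973 ] [ 0.07230948 -0.06444842  0.00213765] [ 0.55673236 -0.26464164  0.12450384]
```

{"api": "servo_tool", "payload": {"rows": [[0,0,0,0,0,0.15,0.8],[0,0,0,0,0,0.3,0.8],[0,0,0,0,0,0.45,0.8],[0,0,0,0,0,0.6,0.8],[0,0,0,0,0,0.75,0.8],[0,0,0,0,0,0.75,0.8],[0,0,0,0,0,0.75,0.8],[0,0,0,0,0,0.75,0.8]]}}

```text
time: 8.55
eef_pos: [0.5567, -0.2646, 0.117]
tool_rot: [-0.0, 0.078, 0.997, -0.0]
contact_force: [-0.0, 0.0, -0.1]
finger_gap: 0.0316
grip_force: 30.0
```

{"api": "servo_tool", "payload": {"rows": [[0,0,0,0,0,0.2,0.8],[0,0,0,0,0,0.4,0.8],[0,0,0,0,0,0.6,0.8],[0,0,0,0,0,0.8,0.8],[0,0,0,0,0,1,0.8],[0,0,0,0,0,1.2,0.8],[0,0,0,0,0,1.3,0.8],[0,0,0,0,0,1.3,0.8]]}}

```text
time: 9.22
eef_pos: [0.5564, -0.2647, 0.1036]
tool_rot: [-0.0, 0.078, 0.997, -0.0]
contact_force: [-2.7, -1.9, -3.6]
finger_gap: 0.032
grip_force: 30.0
```

{"api": "servo_tool", "payload": {"rows": [[0,0,0,0,0,0.05,0.8],[0,0,0,0,0,0.1,0.8],[0,0,0,0,0,0.15,0.8],[0,0,0,0,0,0.2,0.8],[0,0,0,0,0,0.25,0.8],[0,0,0,0,0,0.25,0.8],[0,0,0,0,0,0.25,0.8],[0,0,0,0,0,0.25,0.8]]}}

```text
time: 9.88
eef_pos: [0.5567, -0.2647, 0.1014]
tool_rot: [-0.0, 0.078, 0.997, -0.0]
contact_force: [-3.7, -2.1, 0.8]
finger_gap: 0.032
grip_force: 30.0
```

{"api": "servo_tool", "payload": {"rows": [[0,0,0,0.04,-0.02,0,0.8],[0,0,0,0.08,-0.04,0,0.8],[0,0,0,0.08,-0.04,0,0.8],[0,0,0,0.08,-0.04,0,0.8],[0,0,0,0.08,-0.04,0,0.8],[0,0,0,0.08,-0.04,0,0.8],[0,0,0,0.08,-0.04,0,0.8],[0,0,0,0.08,-0.04,0,0.8]]}}

```text
time: 10.55
eef_pos: [0.556, -0.2647, 0.1014]
tool_rot: [0.0, 0.078, 0.997, 0.0]
contact_force: [-0.3, -1.0, -0.9]
finger_gap: 0.0318
grip_force: 30.0
```

{"api": "servo_tool", "payload": {"rows": [[0,0,0,0,0,0.03,0.8],[0,0,0,0,-0.02,0.06,0.8],[0,0,0,0,-0.02,0.09,0.8],[0,0,0,0,-0.02,0.12,0.8],[0,0,0,0,-0.02,0.15,0.8],[0,0,0,0,-0.02,0.15,0.8],[0,0,0,0,-0.02,0.15,0.8],[0,0,0,0,-0.02,0.15,0.8]]}}

```text
time: 11.22
eef_pos: [0.5558, -0.2651, 0.0999]
tool_rot: [-0.0, 0.078, 0.997, -0.0]
contact_force: [-0.1, -0.1, -1.0]
finger_gap: 0.0316
grip_force: 30.0
```

{"api": "servo_tool", "payload": {"rows": [[0,0,0,0,0,0.03,0.8],[0,0,0,0,0,0.06,0.8],[0,0,0,0,0,0.09,0.8],[0,0,0,0,0,0.12,0.8],[0,0,0,0,0,0.15,0.8],[0,0,0,0,0,0.15,0.8],[0,0,0,0,0,0.15,0.8],[0,0,0,0,0,0.15,0.8]]}}

```text
time: 11.88
eef_pos: [0.5559, -0.2651, 0.0986]
tool_rot: [0.0, 0.078, 0.997, -0.0]
contact_force: [-0.8, 0.0, 4.2]
finger_gap: 0.0316
grip_force: 30.0
```

{"api": "servo_tool", "payload": {"rows": [[0,0,0,0,0,-0.2,0.8],[0,0,0,0,0,-0.4,0.8],[0,0,0,0,0,-0.4,0.8],[0,0,0,0,0,-0.4,0.8],[0,0,0,0,0,-0.4,0.8],[0,0,0,0,0,-0.4,0.8],[0,0,0,0,0,-0.4,0.8],[0,0,0,0,0,-0.4,0.8]]}}

```text
time: 12.55
eef_pos: [0.5558, -0.2651, 0.1024]
tool_rot: [-0.0, 0.078, 0.997, 0.0]
contact_force: [-0.0, 0.5, -0.5]
finger_gap: 0.0316
grip_force: 30.0
```

```bash
python3 - <<'E'
from h import *
s=robot.state();print(s["contact_force"],s["joint_positions"].round(3),s["eef_pos"])
E
```

```text
[-0.04268364  0.53757075 -0.4768087 ] [ 0.409  0.512 -0.018  1.725  0.011  0.905  1.801] [ 0.55579018 -0.26505237  0.10237368]
```

{"api": "servo_tool", "payload": {"rows": [[0,0,-0.12,0,0,0,0.8],[0,0,-0.24,0,0,0,0.8],[0,0,-0.36,0,0,0,0.8],[0,0,-0.48,0,0,0,0.8],[0,0,-0.6,0,0,0,0.8],[0,0,-0.72,0,0,0,0.8],[0,0,-0.82,0,0,0,0.8],[0,0,-0.82,0,0,0,0.8]]}}

```text
time: 13.22
eef_pos: [0.5556, -0.2656, 0.1024]
tool_rot: [-0.0, -0.328, 0.945, -0.0]
contact_force: [0.2, -1.4, -0.9]
finger_gap: 0.0315
grip_force: 30.0
```

{"api": "servo_tool", "payload": {"rows": [[0,0,0,0,0,0.05,0.8],[0,0,0,0,0,0.1,0.8],[0,0,0,0,0,0.15,0.8],[0,0,0,0,0,0.2,0.8],[0,0,0,0,0,0.24,0.8],[0,0,0,0,0,0.28,0.8],[0,0,0,0,0,0.28,0.8],[0,0,0,0,0,0.28,0.8]]}}

```text
time: 13.88
eef_pos: [0.5558, -0.2653, 0.0997]
tool_rot: [-0.0, -0.326, 0.945, -0.0]
contact_force: [0.1, -5.5, 1.5]
finger_gap: 0.0319
grip_force: 30.0
```

{"api": "servo_tool", "payload": {"rows": [[0,0,0,0.03,-0.04,-0.05,0.8],[0,0,0,0.06,-0.07,-0.05,0.8],[0,0,0,0.06,-0.07,-0.05,0.8],[0,0,0,0.06,-0.07,-0.05,0.8],[0,0,0,0.06,-0.07,0,0.8],[0,0,0,0.06,-0.07,0.03,0.8],[0,0,0,0.06,-0.07,0.06,0.8],[0,0,0,0.06,-0.07,0.06,0.8]]}}

```text
time: 14.55
eef_pos: [0.5557, -0.2657, 0.0989]
tool_rot: [-0.0, -0.326, 0.945, 0.0]
contact_force: [-0.3, -0.5, -0.6]
finger_gap: 0.0314
grip_force: 30.0
```

Lateral force is gone. On down.

{"api": "servo_tool", "payload": {"rows": [[0,0,0,0,0,0.03,0.8],[0,0,0,0,0,0.06,0.8],[0,0,0,0,0,0.09,0.8],[0,0,0,0,0,0.12,0.8],[0,0,0,0,0,0.15,0.8],[0,0,0,0,0,0.15,0.8],[0,0,0,0,0,0.15,0.8],[0,0,0,0,0,0.15,0.8]]}}

```text
time: 15.22
eef_pos: [0.5558, -0.266, 0.0976]
tool_rot: [-0.0, -0.326, 0.945, -0.0]
contact_force: [0.3, 0.3, -0.7]
finger_gap: 0.0319
grip_force: 30.0
```

{"api": "servo_tool", "payload": {"rows": [[0,0,0,0,0,0.03,0.8],[0,0,0,0,0,0.06,0.8],[0,0,0,0,0,0.09,0.8],[0,0,0,0,0,0.12,0.8],[0,0,0,0,0,0.15,0.8],[0,0,0,0,0,0.15,0.8],[0,0,0,0,0,0.15,0.8],[0,0,0,0,0,0.15,0.8]]}}

```text
time: 15.88
eef_pos: [0.5558, -0.266, 0.0961]
tool_rot: [-0.0, -0.326, 0.945, 0.0]
contact_force: [-0.3, 0.4, -0.8]
finger_gap: 0.032
grip_force: 30.0
```

{"api": "servo_tool", "payload": {"rows": [[0,0,0,0,0,0.03,0.8],[0,0,0,0,0,0.06,0.8],[0,0,0,0,0,0.09,0.8],[0,0,0,0,0,0.12,0.8],[0,0,0,0,0,0.15,0.8],[0,0,0,0,0,0.18,0.8],[0,0,0,0,0,0.18,0.8],[0,0,0,0,0,0.18,0.8]]}}

```text
time: 16.55
eef_pos: [0.5558, -0.266, 0.0942]
tool_rot: [-0.0, -0.326, 0.945, 0.0]
contact_force: [0.5, 0.9, -0.9]
finger_gap: 0.0319
grip_force: 30.0
```

{"api": "servo_tool", "payload": {"rows": [[0,0,0,0,0,0.03,0.8],[0,0,0,0,0,0.06,0.8],[0,0,0,0,0,0.09,0.8],[0,0,0,0,0,0.12,0.8],[0,0,0,0,0,0.15,0.8],[0,0,0,0,0,0.18,0.8],[0,0,0,0,0,0.18,0.8],[0,0,0,0,0,0.18,0.8]]}}

```text
time: 17.22
eef_pos: [0.5557, -0.266, 0.0924]
tool_rot: [-0.0, -0.326, 0.945, 0.0]
contact_force: [0.1, 0.7, -1.0]
finger_gap: 0.0317
grip_force: 30.0
```

{"api": "servo_tool", "payload": {"rows": [[0,0,0,0,0,0.03,0.8],[0,0,0,0,0,0.06,0.8],[0,0,0,0,0,0.09,0.8],[0,0,0,0,0,0.12,0.8],[0,0,0,0,0,0.15,0.8],[0,0,0,0,0,0.18,0.8],[0,0,0,0,0,0.18,0.8],[0,0,0,0,0,0.18,0.8]]}}

```text
time: 17.88
eef_pos: [0.5558, -0.266, 0.0906]
tool_rot: [-0.0, -0.326, 0.945, -0.0]
contact_force: [1.0, -0.3, -0.6]
finger_gap: 0.0313
grip_force: 30.0
```

{"api": "servo_tool", "payload": {"rows": [[0,0,0,0,0,0.03,0.8],[0,0,0,0,0,0.06,0.8],[0,0,0,0,0,0.09,0.8],[0,0,0,0,0,0.12,0.8],[0,0,0,0,0,0.14,0.8],[0,0,0,0,0,0.14,0.8],[0,0,0,0,0,0.14,0.8],[0,0,0,0,0,0.14,0.8]]}}

```text
time: 18.55
eef_pos: [0.5558, -0.266, 0.0892]
tool_rot: [-0.0, -0.326, 0.945, -0.0]
contact_force: [-0.4, 0.3, -0.3]
finger_gap: 0.0317
grip_force: 30.0
```

{"api": "servo_tool", "payload": {"rows": [[0,0,0.08,0,0,0.01,0.8],[0,0,0.16,0,0,0.02,0.8],[0,0,0.24,-0.01,0.01,0.04,0.8],[0,0,0.32,-0.01,0.02,0.06,0.8],[0,0,0.4,-0.02,0.02,0.08,0.8],[0,0,0.48,-0.02,0.03,0.1,0.8],[0,0,0.56,-0.02,0.03,0.1,0.8],[0,0,0.6,-0.02,0.03,0.1,0.8]]}}

```text
time: 19.22
eef_pos: [0.5558, -0.2656, 0.0883]
tool_rot: [-0.0, -0.03, 1.0, -0.0]
contact_force: [-0.2, 0.5, -0.7]
finger_gap: 0.0317
grip_force: 30.0
```

{"api": "servo_tool", "payload": {"rows": [[0,0,0.1,0,0,0.01,0.8],[0,0,0.2,0,0,0.02,0.8],[0,0,0.3,0,0.01,0.04,0.8],[0,0,0.4,0,0.02,0.06,0.8],[0,0,0.5,0,0.03,0.08,0.8],[0,0,0.6,0,0.03,0.1,0.8],[0,0,0.7,0,0.03,0.1,0.8],[0,0,0.7,0,0.03,0.1,0.8]]}}

```text
time: 19.88
eef_pos: [0.5558, -0.2652, 0.0872]
tool_rot: [-0.0, 0.315, 0.949, -0.0]
contact_force: [0.6, -0.5, -1.0]
finger_gap: 0.0316
grip_force: 30.0
```

Twist a little more, to mid-window, then settle down until the cap touches.

{"api": "servo_tool", "payload": {"rows": [[0,0,0.1,0,0,0.02,0.8],[0,0,0.2,0,0,0.04,0.8],[0,0,0.3,0,0,0.06,0.8],[0,0,0.4,0,0,0.08,0.8],[0,0,0.5,0,0,0.1,0.8],[0,0,0.5,0,0,0.1,0.8],[0,0,0.5,0,0,0.1,0.8],[0,0,0.5,0,0,0.1,0.8]]}}

```text
time: 20.55
eef_pos: [0.556, -0.2649, 0.0862]
tool_rot: [0.0, 0.536, 0.844, 0.0]
contact_force: [2.0, 3.2, -2.1]
finger_gap: 0.0316
grip_force: 30.0
```

{"api": "servo_tool", "payload": {"rows": [[0,0,0,0.03,0.04,0,0.8],[0,0,0,0.04,0.06,0,0.8],[0,0,0,0.04,0.06,0,0.8],[0,0,0,0.04,0.06,0.03,0.8],[0,0,0,0.04,0.06,0.06,0.8],[0,0,0,0.04,0.06,0.08,0.8],[0,0,0,0.04,0.06,0.08,0.8],[0,0,0,0.04,0.06,0.08,0.8]]}}

```text
time: 21.22
eef_pos: [0.5561, -0.2648, 0.0855]
tool_rot: [0.0, 0.538, 0.843, -0.0]
contact_force: [0.7, 1.9, 0.9]
finger_gap: 0.0315
grip_force: 30.0
```

{"api": "servo_tool", "payload": {"rows": [[0,0,0,0.03,0.02,0.02,0.8],[0,0,0,0.03,0.02,0.04,0.8],[0,0,0,0.03,0.02,0.05,0.8],[0,0,0,0.03,0.02,0.05,0.8],[0,0,0,0.03,0.02,0.05,0.8],[0,0,0,0.03,0.02,0.05,0.8],[0,0,0,0.03,0.02,0.05,0.8],[0,0,0,0.03,0.02,0.05,0.8]]}}

```text
time: 21.88
eef_pos: [0.5561, -0.2646, 0.085]
tool_rot: [0.0, 0.538, 0.843, -0.0]
contact_force: [-0.4, -1.6, 2.5]
finger_gap: 0.0322
grip_force: 30.0
```

{"api": "servo_tool", "payload": {"rows": [[0,0,0,0,0,0,0.7],[0,0,0,0,0,0,0.6],[0,0,0,0,0,0,0.4],[0,0,0,0,0,0,0.2],[0,0,0,0,0,0,0],[0,0,0,0,0,0,0],[0,0,0,0,0,0,0],[0,0,0,0,0,0,0]]}}

```text
time: 22.55
eef_pos: [0.5562, -0.2643, 0.0849]
tool_rot: [-0.0, 0.538, 0.843, -0.0]
contact_force: [-1.5, 0.3, 0.5]
finger_gap: 0.0745
grip_force: 0.0
```

{"api": "servo_tool", "payload": {"rows": [[0,0,0,0,0,-1,0],[0,0,0,0,0,-3,0],[0,0,0,0,0,-6,0],[0,0,0,0,0,-9,0],[0,0,0,0,0,-12,0],[0,0,0,0,0,-14,0],[0,0,0,0,0,-14,0],[0,0,0,0,0,-14,0]]}}

```text
time: 23.22
eef_pos: [0.5566, -0.2646, 0.2265]
tool_rot: [0.001, 0.538, 0.843, 0.0]
contact_force: [0.1, -0.9, -0.6]
finger_gap: 0.0938
grip_force: 0.0
```

```bash
python3 capm.py .114; python3 - <<'E'
import sys;sys.path.insert(0,'.')
from h import *
S,D=cam("scene"),cam("side");o=[];P=[]
for n,C in(("scene",S),("side",D)):
    im=eyes.grab_frame(n);u=proj(C,(.5564,-.264,.08)).round().astype(int);x,y=u-20
    c=im[y:y+40,x:x+40];o.append(cv2.resize(c,(400,400),interpolation=cv2.INTER_CUBIC))
    m=cv2.inRange(cv2.cvtColor(c,cv2.COLOR_BGR2HSV),(45,80,40),(80,255,255));ys,xs=np.nonzero(m);P.append((xs.mean()+x,ys.mean()+y));print(n,P[-1],len(xs))
    print("expected cap mid/top",proj(C,(.5561,-.2646,.104)),proj(C,(.5561,-.2646,.114)))
print(two(S,P[0],D,P[1]))
cv2.imwrite("pics/c4.png",np.hstack(o))
E
```

```text
((319.0, 195.5), (29.0, 30.0), 90.0) [ 0.5556 -0.2648  0.114 ]
[[ 0.5353 -0.2573  0.114 ]
 [ 0.5632 -0.2444  0.114 ]
 [ 0.5766 -0.2724  0.114 ]
 [ 0.548  -0.2857  0.114 ]] [ 0.5558 -0.265   0.114 ] [np.float64(24.9), np.float64(-64.4), np.float64(-155.1)]
[ 0.206  0.388  0.247  1.623 -0.102  1.141  0.913] [ 0.5566 -0.2646  0.2265] [[0.907, 0.407, 0.108], [0.421, -0.877, -0.233], [0.0, 0.257, -0.967]]
[[-4.214e-01  9.069e-01  2.200e-03]
 [ 9.069e-01  4.214e-01 -8.000e-04]
 [-1.600e-03  1.700e-03 -1.000e+00]]
scene (np.float64(264.4736842105263), np.float64(228.48245614035088)) 114
expected cap mid/top [264.63739902 228.25680553] [264.33352999 226.30860987]
side (np.float64(348.5978260869565), np.float64(142.59782608695653)) 92
expected cap mid/top [349.01959052 141.96423905] [349.2289557  139.48529239]
(array([ 0.55620965, -0.26424829,  0.10198618]), np.float64(0.002077538728395238))
```

View pics/c4.png

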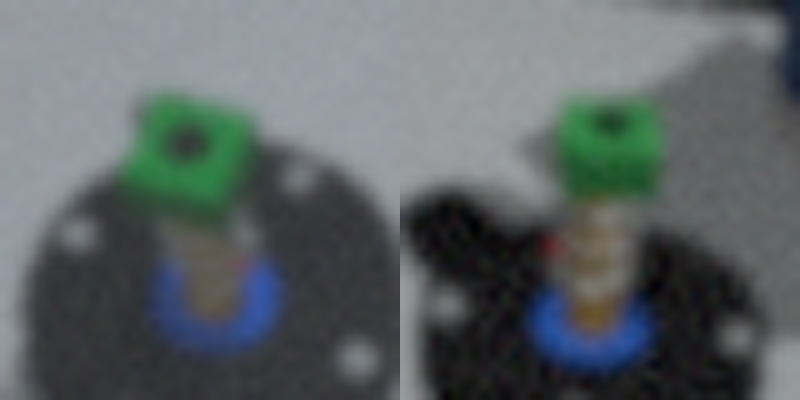

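The spring stands upright on the rod: cap at scene (264.5,228.5) and side (348.6,142.6), mid height about 0.103 m against 0.104 m expected. The red pin shows between the lower coils. Handing in.

```bash
python3 -c "
from bench import robot
print(robot.sign_off())"
```

```text
the job is handed in; nothing more can be done
None
```

The spring is on the brass rod of the black lid, screwed past the red pin with its cap home on the rod's end as far as the cameras and contact force show; I let go of it and handed the job in at about 23 s, and no verdict came back.

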